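# Line up a pair of half soles against the stop bar

## Task

Two rubber half soles lie askew on the cobbler's bench, one on each side of the small tin. With the fingertips, push each one along the bench, without picking it up, until its straight end sits flush and square against the upright face of the steel stop bar. Leave the tin and everything else on the bench where it stands, and move clear when done.

Things in the scene. Friction and masses are not known exactly. Their poses are not given: they have to be found in the camera images.
- stop_bar: Fixed steel angle bar, 460 mm long, standing 28 mm high on the far side of the soles, with a 40 mm deep foot on the side away from the robot. Origin: middle of its upright near face, at bench height. Its y axis runs along the bar, its x axis points square out of the back, away from the soles; the soles come against the face from its -x side.
- sole_a: One of two identical dark purple-grey rubber half soles, flat on the bench either side of the tin (either may be on either side): 140 mm long, 95 wide at the rounded toe, 80 at the straight end, 14 thick, 100-210 g, pushed with up to 3 N, with a window (40 x 48 mm) nearer the straight end. Origin: its middle, on the underside; x axis from rounded toe to straight end, z up.
- sole_b: One of two identical dark purple-grey rubber half soles, flat on the bench either side of the tin (either may be on either side): 140 mm long, 95 wide at the rounded toe, 80 at the straight end, 14 thick, 100-210 g, pushed with up to 3 N, with a window (40 x 48 mm) nearer the straight end. Origin: its middle, on the underside; x axis from rounded toe to straight end, z up.
- sole_a_edge (a point): Middle of the straight end of sole_a, at half thickness (70 mm from the origin along +x, 7 mm up).
- sole_b_edge (a point): Middle of the straight end of sole_b, at half thickness (70 mm from the origin along +x, 7 mm up).
- sole_a_toe (a point): Middle of the 23 mm wide blunt front of the rounded toe of sole_a, at half thickness (70 mm from the origin along -x, 7 mm up).
- sole_b_toe (a point): Middle of the 23 mm wide blunt front of the rounded toe of sole_b, at half thickness (70 mm from the origin along -x, 7 mm up).
- tin: Small closed round adhesive tin, 72 mm across, 60 mm tall, standing between the two soles. Origin: centre of its underside. To be left alone.
- tin_lid: Loose flat steel lid, 54 mm across, 7 mm thick, lying between the soles near the bar. Origin: centre of its underside. To be left alone.
- brush: Wooden handled brush, 170 mm long, lying between the soles, nearer the robot than the tin. To be left alone.
- jar: Amber glass jar, 76 mm across, 110 mm tall, standing to the left. Origin: centre of its underside. To be left alone.
- hammer: Hammer, 260 mm long, lying to the right. To be left alone.
- heel_block: D-shaped rubber heel block, 66 x 62 x 22 mm, lying to the left, near the robot. To be left alone.
- bottle: Black bottle, 68 mm across, 190 mm tall, standing to the right. Origin: centre of its underside. To be left alone.

How it is judged:
At the end, for the whole second after the job is handed in: Both half soles lie flat and at rest on the bench, the middle of each straight end within 4 mm of the near face of the stop bar and within its length, each sole square to the bar within 4 degrees (x of each of sole_a_edge, sole_b_edge in the frame of stop_bar above -0.004 m and angle between the x axis of each of sole_a, sole_b and the x axis of stop_bar, either way round below 0.07 rad and y of sole_a_edge in the frame of stop_bar between -0.22 and 0.22 m and height (world z) of each of sole_a, sole_b below 0.006 m and angle between each of sole_a, sole_b's own z axis and vertical below 0.08 rad and linear speed of each of sole_a, sole_b below 0.01 m/s and y of sole_b_edge in the frame of stop_bar between -0.22 and 0.22 m); the robot touches nothing.
It fails at once if a half sole is lifted or tipped off the bench (more than 10 mm, or 0.2 rad) (height (world z) of any of sole_a, sole_b above 0.01 m or angle between any of sole_a, sole_b's own z axis and vertical above 0.2 rad).
It fails at once if one of the other things on the bench is moved more than 15 mm (distance of any of tin, tin_lid, brush, jar, hammer, heel_block, bottle from where it was at the start of the episode above 0.015 m).
It also fails if it takes over 61 s, if anything falls off the work surface, if the arm or the gripper's body presses on something with over 40 N, if the wrist force passes 120 N, or if a joint passes its speed limit or range.

## Robot

A 6-joint arm with a two-finger parallel gripper is mounted at the origin on the work surface. World frame = base frame: x ahead of the robot, y to its left, z up, the work surface at z = 0. Lengths are in m, angles in rad, forces in N, time in s.
With the tool pointing down it reaches from about 0.15 to 0.775 m from the base axis. Payload 6.1 kg.
Tool frame: the origin (TCP) lies at the centre of the arm's flange, where the gripper is bolted on; the fingertips stand 173 mm ahead of it and the grasp point (between the pads) lies 155 mm ahead of it; z points along the fingers, y is the direction in which the jaws open and shut (so a half turn about z gives the same grasp; the last joint's range is limited). The gripper opens to 85 mm and grips with 20 to 120 N. Pads are 22 mm wide; open, the fingers measure 114 mm over their backs; the gripper's body (76 mm by 85 mm) begins 54 mm behind the grasp point. The pads swing forward as they close: fully open they stand 13 mm farther back than shut.
Start: joints at [-1.328, 0.126, -0.04, 1.405, 0, 1.571], TCP at [0.126, -0.51, 0.405] pointing down, gripper open.
Joint ranges: [-2.72, 2.72], [-0.95, 1.95], [-1.27, 1.35], [-1.78, 2.02], [-1.46, 1.47], [-3.14, 3.14]. Speed limits (rad/s): [2.39, 2.39, 3.01, 3.14, 3.14, 3.14].

## Interface

Orientations are given as a unit quaternion [x, y, z, w].
In Python, from station import bot gives the robot as it stands.
- The arm moves only by the tool move_arm, never from a script. Its argument "steps" is text: rows parted by semicolons, each of 7 numbers parted by spaces: the turn, a rotation vector about the tool's x, y, z in rad, then the shift along the tool's x, y, z in m, then the opening, from 0 (shut) to 1 (fully open). A call has 1 to 10 rows; each row is the pose to reach, as a shift and turn from the pose commanded when the call began, along the tool's axes at that moment; what a row does not reach only later rows make up. A row lasts 1/8 s, in which the tool goes at most 62.5 mm and 10.7 degrees, less where a joint would pass 70% of its speed; a pose out of reach is approached as far as the arm can. A call with a gripper value outside its range is refused whole. The fingers move at their own pace and stop on an object; "grip_force" is the grip in N (left out, the last holds). Time passes only in rows, so rows that repeat a pose let the fingers close. It gives the time, the measured TCP pose, the force and the opening at its end, in the units of the state.
- bot.observe(): the state, without advancing time (a new reading comes with each control period).
- bot.camera(name): name is "scene" or "top" or "wrist"; returns a dict with "frame" (420x560x3 uint8, red, green, blue), "K" (3x3 intrinsics, pixels), "origin" and "rotation" of the camera in the world. Camera axes: x right, y down, z forward; pixel columns grow to the right and rows downward; lengths in m; the calibration is good to about 2 mm. The wrist camera is an equidistant fisheye: a pixel r from the principal point sees the ray r / f radians off the axis. A picture is of the moment at which its call begins. There is no depth.
- bot.hand_in(): hands the job in, once; it reports no verdict.
The state is a dict: "time": time; "joint_positions": joint angles; "dq": joint speeds; "effort": joint torques, N m; "ee_pos": TCP position; "eef_rot": TCP orientation; "contact_force": force on the tool from outside, world axes, zero at the start; "moment": the same for the moment, N m; "finger_gap": finger opening in m.
Only numpy, scipy, OpenCV 4.12 (cv2) and the standard library are available. Lean on these libraries where they do the work, as an engineer would, in place of code of your own. Each camera call takes 0.05 s, during which the arm holds its last target.

## Working session

There is one attempt and no reset: what is moved stays moved. The work goes in short steps, Python scripts to look and compute and a tool call to move; the robot and the scene stay as the last step left them, time stands still between calls to the robot, and variables do not carry over. Pictures are saved under pics/ and viewed, and the job is handed in when it is done.

Besides the shell and the picture viewer there is one more tool, called after ">>>" in YAML: its name, and indented under it one key for each argument. move_arm: Moves the arm, as the interface text tells. Its arguments: {"type":"object","properties":{"steps":{"type":"string"},"grip_force":{"type":"number"}},"required":["steps"]}

```bash
ls; mkdir -p pics
cat > h.py <<'E'
import numpy as np, cv2
from station import bot
def snap(n,f):
    c=bot.camera(n); cv2.imwrite(f'pics/{f}.png',cv2.cvtColor(c['frame'],cv2.COLOR_RGB2BGR)); return c
def ray(c,uv):
    K=np.array(c['K']);uv=np.atleast_2d(uv).astype(float)
    d=np.c_[(uv[:,0]-K[0,2])/K[0,0],(uv[:,1]-K[1,2])/K[1,1],np.ones(len(uv))]
    return np.array(c['origin']),d@np.array(c['rotation']).T
def plane(c,uv,z):
    o,d=ray(c,uv); return o+d*((z-o[2])/d[:,2])[:,None]
E
python3 - <<'E'
from h import *
np.set_printoptions(precision=4,suppress=True)
for n in ['top','scene']:
    c=snap(n,n+'0'); print(n,c['K'],c['origin'],c['rotation'])
print(bot.observe())
E
```

```text
pics
top [[442.9361   0.     279.8999]
 [  0.     442.9361 210.6237]
 [  0.       0.       1.    ]] [0.3347 0.0129 1.1443] [-0.7016  0.7086 -0.0613  0.0445]
scene [[476.6844   0.     271.3652]
 [  0.     476.6844 213.101 ]
 [  0.       0.       1.    ]] [0.9951 0.5689 1.0937] [ 0.3236  0.8976 -0.2833 -0.0967]
{'time': 0.1, 'joint_positions': array([-1.328 ,  0.1263, -0.0405,  1.4054, -0.    ,  1.5708]), 'dq': array([-0.0024, -0.0029,  0.0013,  0.0008, -0.0019,  0.0007]), 'effort': array([ -0.0014, -43.6904,  35.3606,   0.0136,  -0.0002,   0.    ]), 'ee_pos': array([ 0.1262, -0.5095,  0.404 ]), 'eef_rot': array([ 0.9926,  0.1211, -0.0001, -0.0007]), 'contact_force': array([0.1103, 0.3593, 0.5662]), 'moment': array([ 0.0158, -0.0201,  0.0243]), 'finger_gap': 0.08537262194569413}
```

Rotation is a quaternion.

```bash
sed -i "s/np.array(c\['rotation'\]).T/R.from_quat(c['rotation']).as_matrix().T/; 1a from scipy.spatial.transform import Rotation as R" h.py
```

```text
(no output)
```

View pics/top0.png

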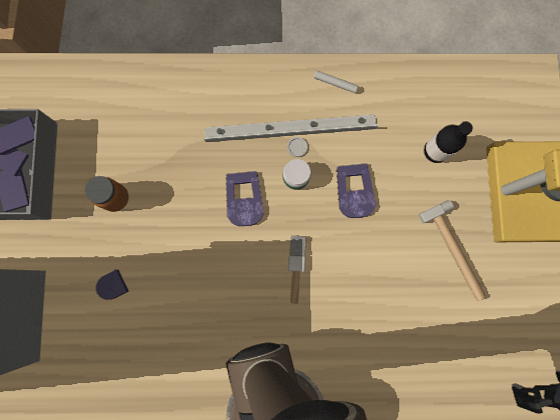

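View pics/scene0.png

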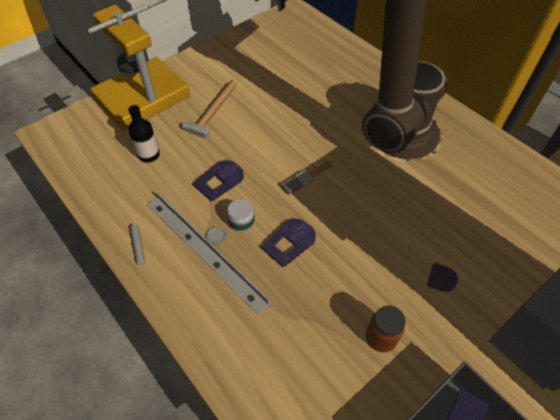

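The top view shows the left sole at about (245,200), the right sole at about (356,190), and the bar running from (207,134) to (376,120). Both straight ends already face the bar. Next I measure.

```bash
cat >> h.py <<'E'
def soles(c,f=None,zt=0.014):
    im=c['frame'];hsv=cv2.cvtColor(im,cv2.COLOR_RGB2HSV)
    m=cv2.inRange(hsv,(112,40,25),(165,255,190))
    m=cv2.morphologyEx(m,cv2.MORPH_CLOSE,np.ones((3,3)))
    cs,_=cv2.findContours(m,cv2.RETR_EXTERNAL,cv2.CHAIN_APPROX_NONE)
    out=[]
    for k in cs:
        a=cv2.contourArea(k)
        if a<700: continue
        P=plane(c,k[:,0,:],zt)
        if not(0.3<P[:,0].mean()<0.62 and abs(P[:,1].mean())<0.3): continue
        out.append((k,P))
    return m,sorted(out,key=lambda t:-t[1][:,1].mean())
E
python3 - <<'E'
from h import *
np.set_printoptions(precision=4,suppress=True)
for n in ['top','scene']:
    c=bot.camera(n)
    m,o=soles(c)
    for k,P in o:
        rc=cv2.minAreaRect((P[:,:2]*1000).astype(np.float32))
        print(n,cv2.contourArea(k),P.mean(0),rc, cv2.boundingRect(k))
        print(cv2.boxPoints(rc))
    im=cv2.cvtColor(c['frame'],cv2.COLOR_RGB2BGR)
    cv2.drawContours(im,[k for k,_ in o],-1,(0,255,0),1)
    r=im[100:240,190:400] if n=='top' else im[140:320,130:340]
    cv2.imwrite(f'pics/z_{n}.png',cv2.resize(r,None,fx=3.5 if n=='top' else 3.3,fy=3.5 if n=='top' else 3.3,interpolation=cv2.INTER_CUBIC))
E
```

```text
top 1610.5 [0.5409 0.0793 0.014 ] ((537.1865844726562, 78.79354858398438), (138.90475463867188, 90.59869384765625), 5.514000415802002) (226, 172, 37, 54)
[[463.7028 117.2097]
 [472.4084  27.0302]
 [610.6704  40.3774]
 [601.9648 130.5569]]
top 1604.5 [ 0.5599 -0.2112  0.014 ] ((556.33447265625, -212.93516540527344), (139.20907592773438, 93.56885528564453), 4.74400520324707) (337, 164, 39, 54)
[[ 483.0991 -172.0676]
 [ 490.8376 -265.3159]
 [ 629.5698 -253.8027]
 [ 621.8313 -160.5544]]
scene 1383.5 [0.5447 0.0821 0.014 ] ((542.567626953125, 81.37987518310547), (139.0048828125, 94.90386962890625), 5.868015766143799) (262, 219, 53, 47)
[[468.578  121.4774]
 [478.2808  27.0708]
 [616.5573  41.2823]
 [606.8545 135.6889]]
scene 1080.5 [ 0.5643 -0.2097  0.014 ] ((561.984130859375, -210.43057250976562), (139.4290008544922, 97.84406280517578), 5.690688610076904) (194, 161, 49, 39)
[[ 487.7622 -168.6624]
 [ 497.4642 -266.0243]
 [ 636.2061 -252.1988]
 [ 626.504  -154.8369]]
```

View pics/z_top.png

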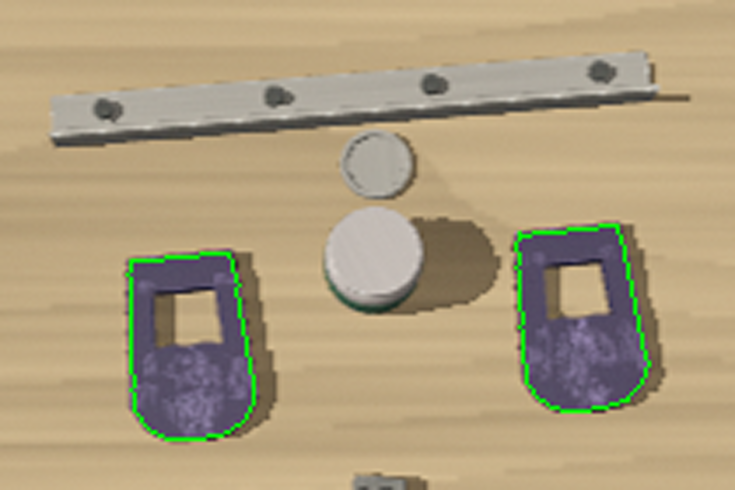

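View pics/z_scene.png

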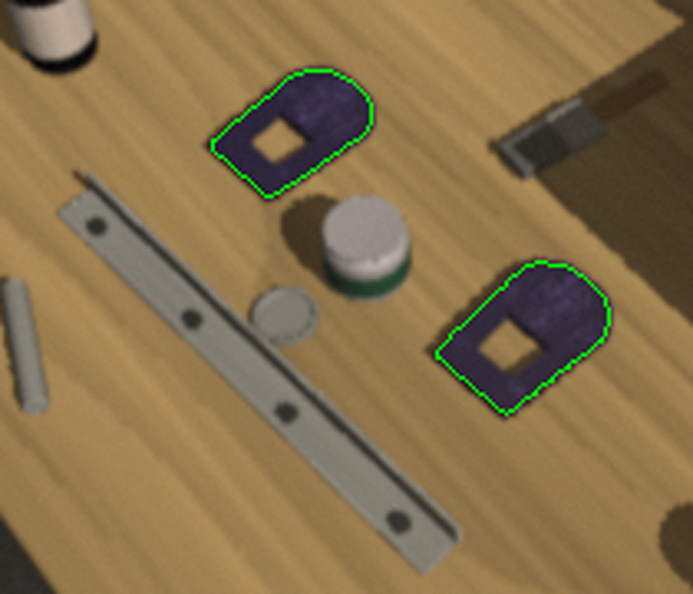

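Both soles are outlined cleanly; the windows are at about (258,186) and (355,183) in the top view. Next I fit the bar face and the sole edges, and work out the first move: over the right sole for a wrist look.

```bash
cat >> h.py <<'E'
def wray(c,uv):
    K=np.array(c['K']);uv=np.atleast_2d(uv).astype(float)
    p=np.c_[(uv[:,0]-K[0,2])/K[0,0],(uv[:,1]-K[1,2])/K[1,1]]
    th=np.linalg.norm(p,axis=1)+1e-12
    d=np.c_[p*(np.sin(th)/th)[:,None],np.cos(th)]
    return np.array(c['origin']),d@R.from_quat(c['rotation']).as_matrix().T
def wplane(c,uv,z):
    o,d=wray(c,uv); return o+d*((z-o[2])/d[:,2])[:,None]
def goto(pos,yaw,s=None):
    """tool-frame shift/turn to pos with tool y along world angle yaw (mod pi), z down"""
    s=s or bot.observe(); R0=R.from_quat(s['eef_rot']); best=None
    for a in (yaw,yaw+np.pi):
        y=np.array([np.cos(a),np.sin(a),0]);z=np.array([0,0,-1.]);x=np.cross(y,z)
        rv=(R0.inv()*R.from_matrix(np.c_[x,y,z])).as_rotvec()
        if best is None or np.linalg.norm(rv)<np.linalg.norm(best): best=rv
    return best, R0.inv().apply(np.array(pos)-s['ee_pos'])
E
python3 - <<'E'
from h import *
np.set_printoptions(precision=4,suppress=True)
s=bot.observe(); print(R.from_quat(s['eef_rot']).as_matrix())
c=bot.camera('top'); g=cv2.cvtColor(c['frame'],cv2.COLOR_RGB2GRAY).astype(float)
for u in (215,235,250,330,345,365): print(u,g[int(141-(u-206)*.078)-8:int(141-(u-206)*.078)+6,u].astype(int), int(141-(u-206)*.078)-8)
print(plane(c,[[205.7,141.4],[377,128]],0), plane(c,[[205.7,139.],[377,126]],0.028))
print('win',plane(c,[[190+190/3.5,100+318/3.5],[190+578/3.5,100+290/3.5]],0.007))
print(goto([0.55,-0.215,0.40],np.radians(90+3)))
w=snap('wrist','w0'); print(w['K'],w['origin'])
E
```

```text
[[ 0.9707  0.2405 -0.0003]
 [ 0.2405 -0.9707  0.0009]
 [-0.     -0.001  -1.    ]]
215 [175 174 174 173 171 186  98  72  72  80 166 167 164 164] 132
235 [171 172 170 174 164 175 158  88  71  69 162 166 164 166] 130
250 [171 171 171 175 160 176 129  78  71  72 162 164 163 165] 129
330 [170 173 171 168 160 177 101  72  73  81 177 180 181 177] 123
345 [171 173 170 168 169 185  97  70  69 127 176 175 176 178] 122
365 [ 96  96 150 176 163 176 157  89  72  71 179 180 174 173] 120
[[ 0.6955  0.1804  0.    ]
 [ 0.731  -0.2805  0.    ]] [[ 0.6931  0.1764  0.028 ]
 [ 0.7268 -0.2736  0.028 ]]
win [[ 0.5591  0.0772  0.007 ]
 [ 0.5785 -0.2141  0.007 ]]
(array([-0.0008,  0.0001,  0.1904]), array([ 0.4822, -0.184 ,  0.0045]))
[[325.1923   0.     281.9838]
 [  0.     325.1923 206.0694]
 [  0.       0.       1.    ]] [ 0.2085 -0.4895  0.3734]
```

>>> move_arm:
  steps: "0 0 0.19 0.48 -0.184 0.005 0;0 0 0.19 0.48 -0.184 0.005 0;0 0 0.19 0.48 -0.184 0.005 0;0 0 0.19 0.48 -0.184 0.005 0;0 0 0.19 0.48 -0.184 0.005 0;0 0 0.19 0.48 -0.184 0.005 0;0 0 0.19 0.48 -0.184 0.005 0;0 0 0.19 0.48 -0.184 0.005 0;0 0 0.19 0.48 -0.184 0.005 0;0 0 0.19 0.48 -0.184 0.005 0"

```text
time: 1.55
ee_pos: [0.5487, -0.2149, 0.3991]
eef_rot: [1.0, 0.027, -0.001, -0.0]
contact_force: [-0.2, -0.5, -0.7]
finger_gap: 0.0002
```

Run:
```python
from h import *
np.set_printoptions(precision=4,suppress=True)
s=bot.observe(); print(s['time'],s['ee_pos'],R.from_quat(s['eef_rot']).as_matrix(),s['finger_gap'])
w=snap('wrist','w1'); print(w['origin'])
```

```text
1.55 [ 0.5487 -0.2149  0.3991] [[ 0.9985  0.0549 -0.0011]
 [ 0.0549 -0.9985  0.0001]
 [-0.0011 -0.0002 -1.    ]] 0.00022303656675586806
[ 0.6332 -0.2104  0.368 ]
```

View pics/w1.png

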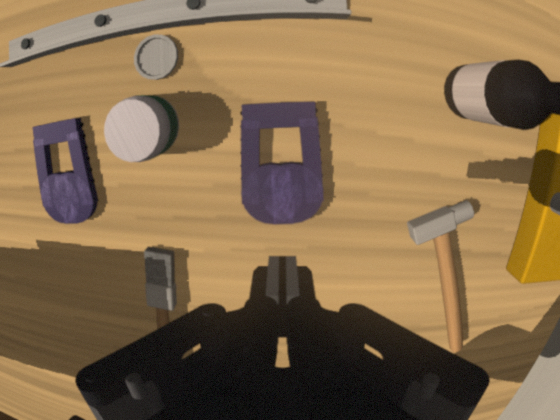

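The wrist view shows the right sole at about (282,160) with its window at about (280,145), the left sole at about (66,170), and the bar's near edge from (5,65) to (347,15). Next I cast contours onto z=0.014.

```bash
cat >> h.py <<'E'
def wsoles(c,zt=0.014):
    hsv=cv2.cvtColor(c['frame'],cv2.COLOR_RGB2HSV)
    m=cv2.inRange(hsv,(112,60,25),(165,255,200)); m=cv2.medianBlur(m,3)
    cs,h=cv2.findContours(m,cv2.RETR_CCOMP,cv2.CHAIN_APPROX_NONE); out=[]
    for i,k in enumerate(cs):
        if h[0][i][3]>=0 or cv2.contourArea(k)<1200: continue
        P=wplane(c,k[:,0,:],zt)[:,:2]
        if not(0.3<P[:,0].mean()<0.75 and abs(P[:,1].mean())<0.3): continue
        ho=[cs[j] for j in range(len(cs)) if h[0][j][3]==i and cv2.contourArea(cs[j])>150]
        H=wplane(c,ho[0][:,0,:],zt)[:,:2] if ho else None
        out.append((k,P,H))
    return sorted(out,key=lambda t:-t[1][:,1].mean())
def fitsole(P,th0=0.08):
    """straight end line (front, robust) and side lines -> (mid end, end angle, side angle)"""
    th=th0
    for _ in range(3):
        ex=np.array([np.cos(th),np.sin(th)]);ey=np.array([-ex[1],ex[0]])
        a=P@ex;b=P@ey;ac=a.max();mid=(b.max()+b.min())/2
        def ln(sel):
            vx,vy,x,y=cv2.fitLine(P[sel].astype(np.float32),cv2.DIST_HUBER,0,1e-3,1e-3).ravel(); return np.array([vx,vy]),np.array([x,y])
        f,fp=ln((a>ac-.010)&(abs(b-mid)<.03))
        L,Lp=ln((b>mid+.02)&(a<ac-.012)&(a>ac-.08));Rr,Rp=ln((b<mid-.02)&(a<ac-.012)&(a>ac-.08))
        f=f*np.sign(f@ey);L=L*np.sign(L@ex);Rr=Rr*np.sign(Rr@ex)
        endang=np.arctan2(f[1],f[0])-np.pi/2; side=(np.arctan2(L[1],L[0])+np.arctan2(Rr[1],Rr[0]))/2
        th=endang
    X=lambda p,d,q,e:p+d*np.linalg.solve(np.c_[d,-e],q-p)[0]
    c1=X(fp,f,Lp,L);c2=X(fp,f,Rp,Rr)
    return (c1+c2)/2,np.degrees(endang),np.degrees(side),np.linalg.norm(c1-c2),c1,c2
E
python3 - <<'E'
from h import *
np.set_printoptions(precision=4,suppress=True)
w=bot.camera('wrist')
for k,P,H in wsoles(w):
    print('end mid,endang,side,width',fitsole(P)); 
    if H is not None: print(' win',H.mean(0),H.min(0),H.max(0),cv2.minAreaRect((H*1000).astype(np.float32)))
t=bot.camera('top')
for k,P in soles(t)[1]: print('top',fitsole(P[:,:2]))
im=cv2.resize(cv2.cvtColor(w['frame'],cv2.COLOR_RGB2BGR)[0:110,0:360],None,fx=2.2,fy=2.2,interpolation=cv2.INTER_CUBIC);cv2.imwrite('pics/z1.png',im)
print(plane(t,[[215,141.5],[365,129.5]],0),plane(t,[[215,137.6],[365,126.4]],0.028))
E
```

```text
Traceback (most recent call last):
  File "h.py", line 61, in fitsole
    f,fp=ln((a>ac-.010)&(abs(b-mid)<.03))
         ~~^^^^^^^^^^^^^^^^^^^^^^^^^^^^^^
  File "h.py", line 60, in ln
    vx,vy,x,y=cv2.fitLine(P[sel].astype(np.float32),cv2.DIST_HUBER,0,1e-3,1e-3).ravel(); return np.array([vx,vy]),np.array([x,y])
              ~~~~~~~~~~~^^^^^^^^^^^^^^^^^^^^^^^^^^^^^^^^^^^^^^^^^^^^^^^^^^^^^^
cv2.error: OpenCV(4.12.0) /io/opencv/modules/imgproc/src/linefit.cpp:50: error: (-215:Assertion failed) count > 0 in function 'fitLine2D_wods'
```

```bash
sed -i 's/        ho=\[cs/        if np.ptp(P,axis=0).max()>0.19 or np.ptp(P,axis=0).min()<.07: print("skip",P.mean(0),np.ptp(P,axis=0)); continue\n        ho=[cs/' h.py
python3 - <<'E'
from h import *
np.set_printoptions(precision=4,suppress=True)
w=bot.camera('wrist')
for k,P,H in wsoles(w):
    print(P.mean(0),np.ptp(P,axis=0))
    print('end mid,endang,side,width',fitsole(P)); 
    if H is not None: print(' win',H.mean(0),H.min(0),H.max(0),cv2.minAreaRect((H*1000).astype(np.float32)))
t=bot.camera('top')
for k,P in soles(t)[1]: print('top',fitsole(P[:,:2]))
im=cv2.resize(cv2.cvtColor(w['frame'],cv2.COLOR_RGB2BGR)[0:110,0:360],None,fx=2.2,fy=2.2,interpolation=cv2.INTER_CUBIC);cv2.imwrite('pics/z1.png',im)
print(plane(t,[[215,141.5],[365,129.5]],0),plane(t,[[215,137.6],[365,126.4]],0.028))
E
```

```text
skip [ 0.5313 -0.2244] [0.0674 0.0596]
[0.5313 0.0608] [0.118  0.0958]Traceback (most recent call last):
  File "<stdin>", line 6, in <module>
  File "h.py", line 62, in fitsole
    f,fp=ln((a>ac-.010)&(abs(b-mid)<.03))
         ~~^^^^^^^^^^^^^^^^^^^^^^^^^^^^^^
  File "h.py", line 61, in ln
    vx,vy,x,y=cv2.fitLine(P[sel].astype(np.float32),cv2.DIST_HUBER,0,1e-3,1e-3).ravel(); return np.array([vx,vy]),np.array([x,y])
              ~~~~~~~~~~~^^^^^^^^^^^^^^^^^^^^^^^^^^^^^^^^^^^^^^^^^^^^^^^^^^^^^^
cv2.error: OpenCV(4.12.0) /io/opencv/modules/imgproc/src/linefit.cpp:50: error: (-215:Assertion failed) count > 0 in function 'fitLine2D_wods'
```

Run:
```python
from h import *
w=bot.camera('wrist')
hsv=cv2.cvtColor(w['frame'],cv2.COLOR_RGB2HSV)
for u,v in [(280,115),(250,140),(312,140),(280,190),(250,210),(45,140),(85,170),(70,190),(60,130),(280,145),(330,160)]: print(u,v,hsv[v,u],w['frame'][v,u])
im=cv2.resize(cv2.cvtColor(w['frame'],cv2.COLOR_RGB2BGR)[0:110,0:360],None,fx=2.2,fy=2.2,interpolation=cv2.INTER_CUBIC);cv2.imwrite('pics/z1.png',im)
```

```text
280 115 [146  47  81] [79 66 81]
250 140 [140  48  79] [74 64 79]
312 140 [146  50  82] [80 66 82]
280 190 [135  72 114] [ 98  82 114]
250 210 [146  45  80] [78 66 80]
45 140 [134  56 100] [ 88  78 100]
85 170 [131  78  46] [37 32 46]
70 190 [135  61 100] [ 88  76 100]
60 130 [138  58  97] [88 75 97]
280 145 [ 17 120 195] [195 155 103]
330 160 [ 18 120 142] [142 115  75]
```

View pics/z1.png

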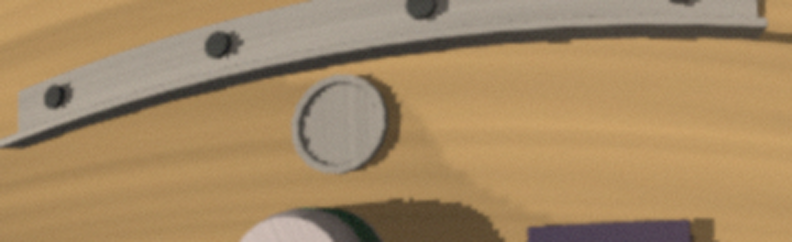

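```bash
sed -i 's/m=cv2.inRange(hsv,(112,60,25),(165,255,200)); m=cv2.medianBlur(m,3)/m=cv2.inRange(hsv,(118,30,25),(165,255,200)); m=cv2.morphologyEx(m,cv2.MORPH_CLOSE,np.ones((3,3)))/' h.py
cat >> h.py <<'E'
def barline(c,cols,pr=plane,rng=(0,160)):
    """lower edge of the dark near face -> line at z=0, by largest dark->wood step"""
    im=c['frame'];g=cv2.cvtColor(im,cv2.COLOR_RGB2GRAY).astype(float);pts=[]
    sat=cv2.cvtColor(im,cv2.COLOR_RGB2HSV)[...,1].astype(float)
    for u in cols:
        col=sat[:,u]; # metal low saturation, wood high: last metal row of the first run
        r=[v for v in range(*rng) if col[v]<70 and (col[v+1:v+4]>70).all()]
        if r:
            v=r[0] if pr is wplane else r[0]
            a,b=col[v],col[v+1]; pts.append([u,v+0.5])
    pts=np.array(pts);W=pr(c,pts,0)[:,:2]
    vx,vy,x,y=cv2.fitLine(W.astype(np.float32),cv2.DIST_HUBER,0,1e-3,1e-3).ravel()
    d=np.array([vx,vy])*np.sign(vy);n=np.array([d[1],-d[0]]);e=W@n-np.array([x,y])@n
    k=abs(e)<.004
    vx,vy,x,y=cv2.fitLine(W[k].astype(np.float32),cv2.DIST_L2,0,1e-3,1e-3).ravel()
    d=np.array([vx,vy])*np.sign(vy);n=np.array([d[1],-d[0]])
    return n,n@np.array([x,y]),np.degrees(np.arctan2(n[1],n[0])),k.sum(),len(pts)
def report(w):
    n,off,ang,k,N=barline(w,range(20,335,4),wplane,(2,90)); print('bar ang %.2f off %.4f'%(ang,off),k,N)
    for kk,P,H in wsoles(w):
        m,ea,sa,wd,c1,c2=fitsole(P)
        print('end mid',m,'endang %.2f side %.2f'%(ea,sa),'width %.4f'%wd,'len %.4f'%np.ptp(P@n),'gap mid %.4f corners %.4f %.4f'%(off-n@m,off-n@c1,off-n@c2))
        if H is not None: print('   win',H.min(0),H.max(0),cv2.minAreaRect((H*1000).astype(np.float32)))
E
python3 - <<'E'
from h import *
np.set_printoptions(precision=4,suppress=True)
w=bot.camera('wrist'); report(w)
t=bot.camera('top')
print('top bar',barline(t,range(215,370,3),plane,(125,150)))
for k,P in soles(t)[1]: print('top',fitsole(P[:,:2]))
E
```

```text
bar ang 4.36 off 0.7091 77 77
end mid [0.6088 0.0801] endang 5.67 side 5.25 width 0.0832 len 0.1382 gap mid 0.0959 corners 0.0969 0.0950
   win [0.5412 0.0522] [0.5855 0.0972] ((563.2537841796875, 75.01268005371094), (44.289249420166016, 43.59830856323242), 4.624022483825684)
end mid [ 0.6273 -0.2068] endang 5.44 side 5.38 width 0.0776 len 0.1376 gap mid 0.0993 corners 0.1001 0.0986
   win [ 0.5578 -0.2386] [ 0.6045 -0.1864] ((581.7805786132812, -211.30722045898438), (43.83274459838867, 51.31985855102539), 5.475963115692139)
top bar (array([0.9971, 0.0755], dtype=float32), np.float32(0.7061627), np.float32(4.328541), np.int64(45), 45)
top (array([0.605 , 0.0849]), np.float64(5.717391638415098), np.float64(4.823675496507307), np.float64(0.07415627975962341), array([0.6013, 0.1218]), array([0.6087, 0.048 ]))
top (array([ 0.6224, -0.1962]), np.float64(-0.670667413456804), np.float64(13.628223244927065), np.float64(0.05482014165653593), array([ 0.6227, -0.1688]), array([ 0.6221, -0.2236]))
```

Run:
```python
from h import *
np.set_printoptions(precision=4,suppress=True)
s=bot.observe()
for z in (.22,.178): print(goto([0.5805,-0.211,z],np.radians(94.4)))
print(s['joint_positions'])
```

```text
(array([ 0.0003, -0.0004, -0.0259]), array([ 0.0338, -0.0039,  0.1802]))
(array([ 0.0003, -0.0004, -0.0259]), array([ 0.0338, -0.0039,  0.2222]))
[-0.377   0.2471  0.0978  1.421  -0.0002  2.7137]
```

>>> move_arm:
  steps: "0 0 -0.026 0.034 -0.004 0.06 0.12;0 0 -0.026 0.034 -0.004 0.12 0.12;0 0 -0.026 0.034 -0.004 0.17 0.12;0 0 -0.026 0.034 -0.004 0.18 0.12;0 0 -0.026 0.034 -0.004 0.18 0.12;0 0 -0.026 0.034 -0.004 0.18 0.12"

```text
time: 2.6
ee_pos: [0.5825, -0.2104, 0.2228]
eef_rot: [0.999, 0.039, 0.002, 0.001]
contact_force: [1.2, -1.1, 0.2]
finger_gap: 0.0103
```

Run:
```python
from h import *
np.set_printoptions(precision=4,suppress=True)
s=bot.observe(); print(s['ee_pos'],s['contact_force'],s['finger_gap'],R.from_quat(s['eef_rot']).as_matrix()[:,0])
w=snap('wrist','w2'); report(w)
```

```text
[ 0.5825 -0.2104  0.2228] [ 1.2414 -1.1202  0.172 ] 0.01029261712369727 [0.9969 0.0783 0.0042]
bar ang 4.39 off 0.7084 75 75
end mid [ 0.6287 -0.2057] endang 5.32 side 8.34 width 0.0879 len 0.0981 gap mid 0.0973 corners 0.0980 0.0966
end mid [ 0.5492 -0.1942] endang 38.66 side 35.89 width 0.0720 len 0.0890 gap mid 0.1757 corners 0.1960 0.1554
   win [ 0.5111 -0.2005] [ 0.5302 -0.1909] ((520.626953125, -196.12112426757812), (18.51042366027832, 9.774992942810059), 4.2416887283325195)
```

View pics/w2.png

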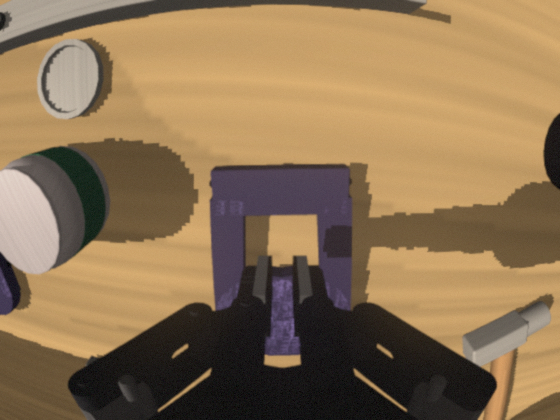

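Fingers are centred on the window: the tips are at about (281,260) and the window spans columns 245–319, with its far wall at row 214. Descending to 4-5 mm after locating that wall.

Run:
```python
from h import *
np.set_printoptions(precision=4,suppress=True)
w=bot.camera('wrist'); print(wplane(w,[[246,215],[318,215]],.014))
print(wplane(w,[[246,235],[318,235]],.014))
```

```text
[[ 0.5999 -0.1886  0.014 ]
 [ 0.6032 -0.2307  0.014 ]]
[[ 0.5871 -0.1891  0.014 ]
 [ 0.5904 -0.2322  0.014 ]]
```

>>> move_arm:
  steps: "0 0 0 -0.002 0 0.02 0.12;0 0 0 -0.002 0 0.035 0.12;0 0 0 -0.002 0 0.044 0.12;0 0 0 -0.002 0 0.044 0.12;0 0 0 -0.002 0 0.044 0.12"

```text
time: 3.32
ee_pos: [0.5799, -0.21, 0.1762]
eef_rot: [0.999, 0.039, 0.0, 0.0]
contact_force: [0.8, -0.3, 0.2]
finger_gap: 0.0105
```

>>> move_arm:
  steps: "0 0 0 0.005 0 0 0.12;0 0 0 0.01 0 0 0.12;0 0 0 0.018 0 0 0.12;0 0 0 0.028 0 0 0.12;0 0 0 0.038 0 0 0.12;0 0 0 0.05 0 0 0.12;0 0 0 0.062 0 0 0.12;0 0 0 0.074 0 0 0.12;0 0 0 0.084 0 0 0.12;0 0 0 0.09 0 0 0.12"

```text
time: 4.58
ee_pos: [0.67, -0.2028, 0.1755]
eef_rot: [0.999, 0.039, -0.0, -0.0]
contact_force: [-1.8, -0.0, 1.5]
finger_gap: 0.0104
```

Run:
```python
from h import *
np.set_printoptions(precision=4,suppress=True)
s=bot.observe(); print(s['ee_pos'],s['contact_force'],s['finger_gap'],R.from_quat(s['eef_rot']).as_matrix()[:,0])
w=snap('wrist','w3')
```

```text
[ 0.67   -0.2028  0.1755] [-1.7845 -0.0333  1.5015] 0.010403543965151267 [ 0.9969  0.0789 -0.0001]
```

View pics/w3.png

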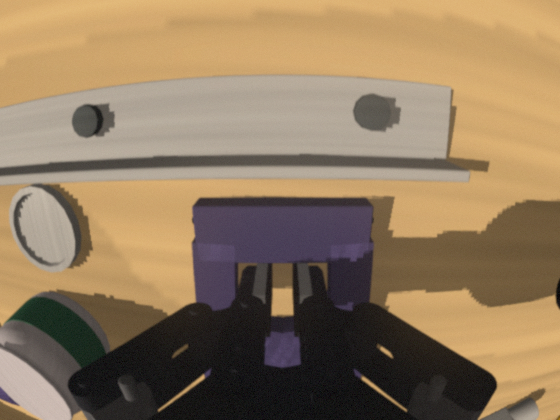

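The sole followed squarely: its end is at row 200 and the bar's top edge at row 180. Closing the last part in small steps.

>>> move_arm:
  steps: "0 0 0 0.005 0 0 0.12;0 0 0 0.01 0 0 0.12;0 0 0 0.014 0 0 0.12;0 0 0 0.016 0 0 0.12;0 0 0 0.016 0 0 0.12"

```text
time: 5.25
ee_pos: [0.6851, -0.2016, 0.1756]
eef_rot: [0.999, 0.039, -0.0, -0.0]
contact_force: [-3.4, 0.8, 0.3]
finger_gap: 0.0102
```

>>> move_arm:
  steps: "0 0 0 0.001 0 0 0.12;0 0 0 0.002 0 0 0.12;0 0 0 0.002 0 0 0.12"

```text
time: 5.62
ee_pos: [0.6858, -0.2015, 0.1756]
eef_rot: [0.999, 0.039, -0.002, -0.0]
contact_force: [-8.2, -0.3, 5.1]
finger_gap: 0.0103
```

>>> move_arm:
  steps: "0 0 0 0.001 0 0 0.12;0 0 0 0.002 0 0 0.12;0 0 0 0.002 0 0 0.12"

```text
time: 6.0
ee_pos: [0.6864, -0.2015, 0.1756]
eef_rot: [0.999, 0.039, -0.004, 0.0]
contact_force: [-15.8, -0.5, 8.9]
finger_gap: 0.0101
```

Contact: the force rises to 16 N while the tip stays put. Backing off within the window and lifting.

>>> move_arm:
  steps: "0 0 0 -0.004 0 0 0.12;0 0 0 -0.01 0 0 0.12;0 0 0 -0.014 0 0 0.12;0 0 0 -0.014 0 0 0.12;0 0 0 -0.014 0 -0.01 0.12;0 0 0 -0.014 0 -0.04 0.12;0 0 0 -0.014 0 -0.09 0.12;0 0 0 -0.014 0 -0.15 0.12;0 0 0 -0.075 0 -0.17 0.12;0 0 0 -0.13 0 -0.17 0.12"

```text
time: 7.25
ee_pos: [0.5595, -0.2117, 0.3489]
eef_rot: [0.999, 0.04, 0.003, 0.001]
contact_force: [0.0, -0.9, -0.1]
finger_gap: 0.0107
```

>>> move_arm:
  steps: "0 0 0 0.005 -0.05 0 0.12;0 0 0 0.005 -0.11 0 0.12;0 0 0 0.005 -0.17 0 0.12;0 0 0 0.005 -0.23 0 0.12;0 0 0 0.005 -0.265 0 0.12;0 0 0 0.005 -0.285 0 0.12;0 0 0 0.005 -0.285 0 0.12;0 0 0 0.005 -0.285 0 0.12"

```text
time: 8.25
ee_pos: [0.5442, 0.0553, 0.3458]
eef_rot: [0.999, 0.05, -0.0, -0.006]
contact_force: [0.2, 0.0, 0.2]
finger_gap: 0.0101
```

Run:
```python
from h import *
np.set_printoptions(precision=4,suppress=True)
s=bot.observe(); print(s['ee_pos'],s['contact_force'],s['finger_gap'],R.from_quat(s['eef_rot']).as_matrix()[:,0])
w=snap('wrist','w4'); 
try: report(w)
except Exception as e: print(e)
```

```text
[0.5442 0.0553 0.3458] [0.2479 0.023  0.2214] 0.010124363566017678 [0.995  0.0996 0.0001]
bar ang 4.30 off 0.7086 41 43
end mid [0.609  0.0855] endang 6.13 side 5.88 width 0.0789 len 0.1392 gap mid 0.0949 corners 0.0962 0.0937
   win [0.5393 0.0538] [0.586  0.1053] ((562.8455200195312, 80.74552154541016), (42.69719314575195, 50.2589225769043), 5.6912407875061035)
end mid [ 0.7237 -0.1948] endang 4.72 side 4.06 width 0.0849 len 0.1396 gap mid 0.0015 corners 0.0019 0.0012
   win [ 0.6529 -0.2186] [ 0.6979 -0.1777] ((675.2921752929688, -197.43370056152344), (43.35902786254883, 40.56231689453125), 4.581453323364258)
```

View pics/w4.png

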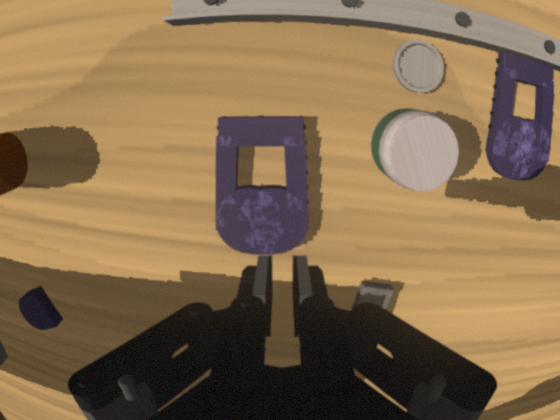

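The right sole now lies against the bar (gap reads about 1 mm, 0.4°). The left sole's window is at (265,165). Moving above it.

Run:
```python
from h import *
np.set_printoptions(precision=4,suppress=True)
s=bot.observe();print(s['ee_pos'],R.from_quat(s['eef_rot']).as_matrix()[:,0])
print(goto([0.562,0.081,.222],np.radians(94.4)))
```

```text
[0.5441 0.0552 0.3457] [ 0.995   0.0994 -0.0001]
(array([-0.0113,  0.0002,  0.0228]), array([ 0.0203, -0.0225,  0.124 ]))
```

Joint 6 is at its limit, so I turn the tool a half turn the other way.

>>> move_arm:
  steps: "0 0 -0.17 0 0 0 0.12;0 0 -0.34 0 0 0 0.12;0 0 -0.51 0 0 0 0.12;0 0 -0.68 0 0 0 0.12;0 0 -0.85 0 0 0 0.12;0 0 -1.02 0 0 0 0.12;0 0 -1.19 0 0 0 0.12;0 0 -1.36 0 0 0 0.12;0 0 -1.53 0 0 0 0.12;0 0 -1.57 0 0 0 0.12"

```text
time: 9.55
ee_pos: [0.5441, 0.0551, 0.3457]
eef_rot: [0.671, 0.742, 0.004, -0.004]
contact_force: [0.3, -0.2, 0.2]
finger_gap: 0.0104
```

>>> move_arm:
  steps: "0 0 -0.17 0 0 0 0.12;0 0 -0.34 0 0 0 0.12;0 0 -0.51 0 0 0 0.12;0 0 -0.68 0 0 0 0.12;0 0 -0.85 0 0 0 0.12;0 0 -1.02 0 0 0 0.12;0 0 -1.19 0 0 0 0.12;0 0 -1.36 0 0 0 0.12;0 0 -1.53 0 0 0 0.12;0 0 -1.57 0 0 0 0.12"

```text
time: 10.8
ee_pos: [0.5441, 0.0551, 0.3456]
eef_rot: [-0.05, 0.999, 0.006, -0.0]
contact_force: [-0.4, 1.1, -0.6]
finger_gap: 0.0102
```

Run:
```python
from h import *
np.set_printoptions(precision=4,suppress=True)
s=bot.observe();print(s['time'],s['ee_pos'],R.from_quat(s['eef_rot']).as_matrix()[:,0],s['joint_positions'])
print(goto([0.562,0.081,.222],np.radians(94.4)))
```

```text
10.8 [0.5441 0.0551 0.3456] [-0.995  -0.1     0.0003] [ 0.0985  0.1731 -0.1132  1.2848  0.0113 -0.0017]
(array([ 0.0113, -0.0004,  0.0234]), array([-0.0204,  0.0225,  0.1239]))
```

>>> move_arm:
  steps: "0.011 0 0.023 -0.02 0.022 0.05 0.12;0.011 0 0.023 -0.02 0.022 0.1 0.12;0.011 0 0.023 -0.02 0.022 0.124 0.12;0.011 0 0.023 -0.02 0.022 0.124 0.12;0.011 0 0.023 -0.02 0.022 0.124 0.12"

```text
time: 11.42
ee_pos: [0.5621, 0.081, 0.2232]
eef_rot: [-0.038, 0.999, 0.0, 0.001]
contact_force: [0.9, -1.4, -0.1]
finger_gap: 0.0101
```

Run:
```python
from h import *
np.set_printoptions(precision=4,suppress=True)
s=bot.observe();print(s['time'],s['ee_pos'],R.from_quat(s['eef_rot']).as_matrix()[:,0])
print(goto([0.562,0.081,.176],np.radians(94.4)))
w=snap('wrist','w5');t=snap('top','t5')
```

```text
11.425 [0.5621 0.081  0.2232] [-0.9971 -0.0757 -0.0013]
(array([ 0.0006,  0.0013, -0.001 ]), array([ 0.0002, -0.    ,  0.0472]))
```

View pics/w5.png

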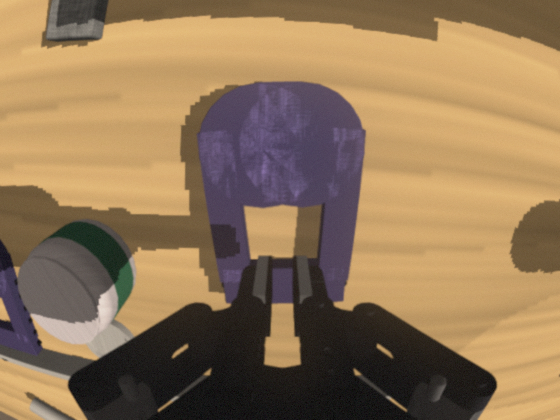

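Fingers are centred laterally in the window (columns 243–323 against 281 for the fingers). Descending, then pushing along tool −x.

>>> move_arm:
  steps: "0 0 0 -0.001 0 0.02 0.12;0 0 0 -0.001 0 0.035 0.12;0 0 0 -0.001 0 0.045 0.12;0 0 0 -0.001 0 0.0465 0.12;0 0 0 -0.001 0 0.0465 0.12"

```text
time: 12.15
ee_pos: [0.5626, 0.0817, 0.1757]
eef_rot: [-0.038, 0.999, 0.0, -0.0]
contact_force: [-0.7, -0.1, 0.7]
finger_gap: 0.0103
```

Run:
```python
from h import *
np.set_printoptions(precision=4,suppress=True)
s=bot.observe();print(s['time'],s['ee_pos'],R.from_quat(s['eef_rot']).as_matrix()[:,0],s['contact_force'])
```

```text
12.15 [0.5626 0.0817 0.1757] [-0.997  -0.0769  0.    ] [-0.6979 -0.091   0.7238]
```

>>> move_arm:
  steps: "0 0 0 -0.005 0 0 0.12;0 0 0 -0.01 0 0 0.12;0 0 0 -0.018 0 0 0.12;0 0 0 -0.028 0 0 0.12;0 0 0 -0.038 0 0 0.12;0 0 0 -0.05 0 0 0.12;0 0 0 -0.062 0 0 0.12;0 0 0 -0.074 0 0 0.12;0 0 0 -0.084 0 0 0.12;0 0 0 -0.088 0 0 0.12"

```text
time: 13.4
ee_pos: [0.6509, 0.0885, 0.1753]
eef_rot: [-0.038, 0.999, 0.0, -0.0]
contact_force: [-2.1, 0.5, 2.5]
finger_gap: 0.0102
```

>>> move_arm:
  steps: "0 0 0 -0.004 0 0 0.12;0 0 0 -0.008 0 0 0.12;0 0 0 -0.01 0 0 0.12;0 0 0 -0.012 0 0 0.12;0 0 0 -0.012 0 0 0.12"

```text
time: 14.02
ee_pos: [0.6624, 0.0894, 0.1755]
eef_rot: [-0.038, 0.999, 0.0, 0.0]
contact_force: [0.5, 0.4, -0.1]
finger_gap: 0.0102
```

>>> move_arm:
  steps: "0 0 0 -0.001 0 0 0.12;0 0 0 -0.002 0 0 0.12;0 0 0 -0.002 0 0 0.12"

```text
time: 14.4
ee_pos: [0.6632, 0.0895, 0.1755]
eef_rot: [-0.039, 0.999, 0.0, -0.001]
contact_force: [-6.3, -0.8, 4.2]
finger_gap: 0.0104
```

>>> move_arm:
  steps: "0 0 0 -0.001 0 0 0.12;0 0 0 -0.002 0 0 0.12;0 0 0 -0.002 0 0 0.12"

```text
time: 14.78
ee_pos: [0.6638, 0.0895, 0.1755]
eef_rot: [-0.039, 0.999, 0.0, -0.003]
contact_force: [-12.0, -0.2, 9.0]
finger_gap: 0.0098
```

>>> move_arm:
  steps: "0 0 0 0.004 0 0 0.12;0 0 0 0.01 0 0 0.12;0 0 0 0.014 0 0 0.12;0 0 0 0.014 0 0 0.12;0 0 0 0.014 0 -0.01 0.12;0 0 0 0.014 0 -0.04 0.12;0 0 0 0.014 0 -0.09 0.12;0 0 0 0.014 0 -0.15 0.12;0 0 0 0.05 0 -0.2 0.12;0 0 0 0.08 0 -0.2 0.12"

```text
time: 16.02
ee_pos: [0.5865, 0.0835, 0.3814]
eef_rot: [-0.038, 0.999, 0.001, 0.005]
contact_force: [0.0, -0.0, 0.2]
finger_gap: 0.0102
```

>>> move_arm:
  steps: "0 0 0 0 0.05 0 0.12;0 0 0 0 0.1 0 0.12;0 0 0 0 0.15 0 0.12;0 0 0 0 0.15 0 0.12"

```text
time: 16.52
ee_pos: [0.5745, 0.236, 0.3759]
eef_rot: [-0.041, 0.999, 0.001, 0.0]
contact_force: [0.1, -0.1, 0.2]
finger_gap: 0.0103
```

Run:
```python
from h import *
np.set_printoptions(precision=4,suppress=True)
s=bot.observe();print(s['time'],s['ee_pos'],s['contact_force'],R.from_quat(s['eef_rot']).as_matrix()[:,0])
w=snap('wrist','w6');t=snap('top','t6');sc=snap('scene','s6')
```

```text
16.525 [0.5745 0.236  0.3759] [ 0.0703 -0.0795  0.2421] [-0.9967 -0.0813 -0.0004]
```

View pics/w6.png

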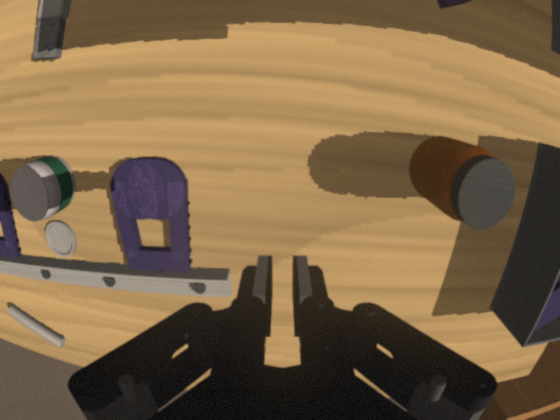

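View pics/s6.png

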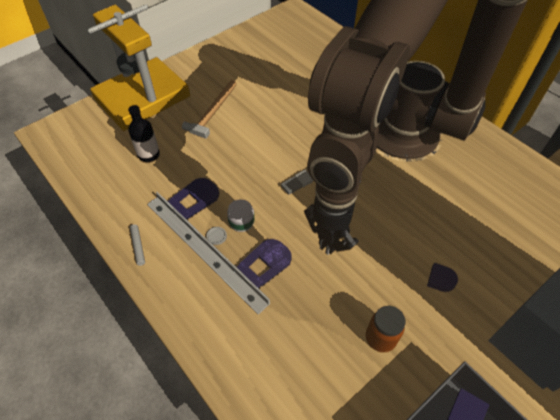

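View pics/t6.png

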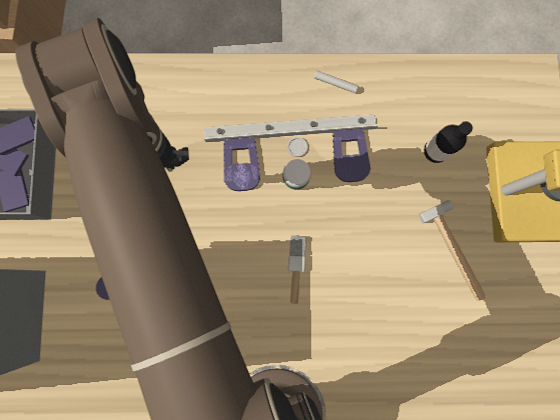

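Both soles now meet the bar, and the tin, lid and the rest look unmoved. Zooming in and measuring once more.

Run:
```python
from h import *
np.set_printoptions(precision=4,suppress=True)
a=cv2.resize(cv2.imread('pics/t6.png')[105:200,195:395],None,fx=4,fy=4,interpolation=cv2.INTER_CUBIC)
cv2.imwrite('pics/z6.png',a)
t=bot.camera('top')
n,off,ang,k,N=barline(t,list(range(208,220,2))+list(range(264,330,3)),plane,(125,150)); print('bar',ang,off,k,N)
hsv=cv2.cvtColor(t['frame'],cv2.COLOR_RGB2HSV)
for z in (0.014,):
  for k,P in soles(t,zt=z)[1]:
    rc=cv2.minAreaRect((P[:,:2]*1000).astype(np.float32)); print(rc,'end gap mm',1000*(off-(P[:,:2]@n).max()), 'toe', 1000*(off-(P[:,:2]@n).min()))
# other things moved? image difference vs start
d=cv2.absdiff(cv2.imread('pics/s6.png'),cv2.imread('pics/scene0.png')).max(2)
for nm,(x,y) in dict(tin=(240,214),lid=(216,236),brush=(298,181)).items():
  p0=cv2.imread('pics/scene0.png')[y-16:y+16,x-16:x+16];q=cv2.imread('pics/s6.png')[y-22:y+22,x-22:x+22]
  r=cv2.matchTemplate(q,p0,cv2.TM_CCOEFF_NORMED);print(nm,cv2.minMaxLoc(r)[1],np.array(cv2.minMaxLoc(r)[3])-6)
```

```text
bar 4.309088 0.70607626 24 24
tin 0.47800543904304504 [0 0]
lid 0.9969761371612549 [0 0]
brush 0.985165536403656 [0 0]
```

View pics/z6.png

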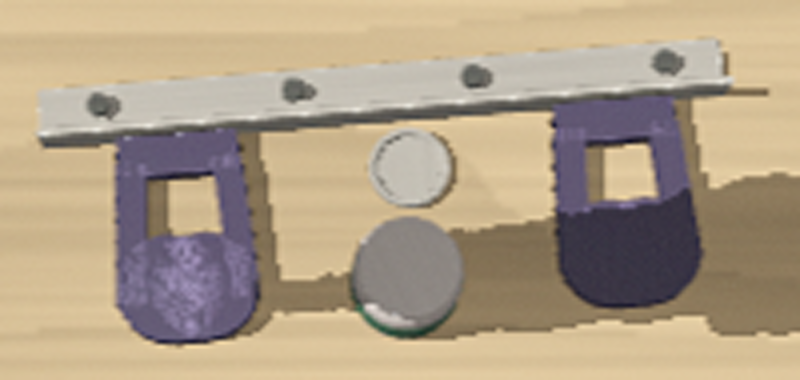

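Run:
```python
from h import *
np.set_printoptions(precision=4,suppress=True)
w=bot.camera('wrist')
for kk,P,H in wsoles(w):
    m,ea,sa,wd,c1,c2=fitsole(P); n=np.array([.9971,.0755]); print(m,ea,sa,wd,.7088-n@m, 'toe',.7088-(P@n).min())
t=bot.camera('top');n=np.array([.9971,.0755])
hsv=cv2.cvtColor(t['frame'],cv2.COLOR_RGB2HSV);m=cv2.inRange(hsv,(112,40,25),(165,255,190))
for a,b in ((220,265),(330,375)):
    q=np.argwhere(m[130:200,a:b])[:,::-1]+[a,130]; P=plane(t,q,.014)[:,:2]; print('top toe dist',.7061-(P@n).min(), 'end',.7061-(P@n).max())
s=bot.observe();print(s['time'],s['contact_force'],s['dq'])
```

```text
[0.7014 0.0931] 4.108397369405061 3.9859184989525294 0.08057543525066002 0.0024082671378449216 toe 0.14239032752886738
top toe dist 0.14206622918470624 end 0.000653389617418787
top toe dist 0.14143887268802235 end 0.0008635554070342
16.825 [-0.2128 -0.4207  0.5088] [-0.0015  0.001  -0.0022 -0.0002  0.0018 -0.0008]
```

```bash
python3 -c "
from station import bot
print(bot.hand_in())"
```

```text
the job is handed in; nothing more can be done
None
```

I pushed both half soles flat along the bench until their straight ends sat against the stop bar. I did this with the fingertips inside each sole's window and never gripped or lifted a sole. The right sole was pressed to about 16 N and the left to about 12 N. The arm then moved clear, and I handed in at about 17 s.

**Gap to the bar:** the last checks read between 0.7 and 2.4 mm across the wrist and top views. That is about the size of the calibration error, and the contact force had risen on both soles.

**Squareness:** both soles are within about 0.5° of square to the bar, which lies at about 4.3°.

**Other things on the bench:** the lid and brush matched their starting positions exactly. The tin also showed no shift, but that match was weak (0.48) because the arm's shadow fell on it. I checked the jar, hammer, bottle and heel block only by eye. The first three look unmoved; the heel block was partly hidden by the arm in the top view.

**What failed or disagreed:**
- **Joint 6:** it reached its limit on the way to the left sole, so I turned the tool half a turn first.
- **Edge fits:** the early fits from the top view were poor for the right sole, so I used the wrist view instead.

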